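Roll a fork tube up to its sprung stop and chock it

ROBOT

A 6-joint arm with a two-finger parallel gripper is mounted at the origin on the work surface. World frame = base frame: x ahead of the robot, y to its left, z up, the work surface at z = 0. Lengths are in m, angles in rad, forces in N, time in s.
With the tool pointing down it reaches from about 0.25 to 0.775 m from the base axis. Payload 4 kg.
Tool frame: the origin (TCP) lies between the finger pads; the fingertips stand 25 mm ahead of it and the grasp point (between the pads) lies 6 mm ahead of it (robot.tip_reach is the z of the fingertips in the tool frame, in m); z points along the fingers, y is the line along which they close (so a half turn about z gives the same grasp; the last joint's range is limited). The gripper opens to 94 mm and grips with 3 to 60 N. Pads are 16 mm wide; open, the fingers measure 119 mm over their backs; the gripper's body (75 mm by 177 mm) begins 78 mm behind the grasp point.
Start: joints at [1.165, 0.087, 1.371, -0, 1.684, -0.103], TCP at [0.164, 0.525, 0.197] pointing down, gripper open.
Joint ranges: [-3.1, 3.1], [-0.76, 2.03], [0.27, 2.55], [-1.08, 4.22], [0.17, 2.65], [-2.57, 2.57]. Speed limits (rad/s): [2.79, 2.79, 3.14, 3.14, 3.14, 3.14].

INTERFACE

Orientations are given as [roll, pitch, yaw] about the fixed x, y, z axes, in that order (R = Rz(yaw) Ry(pitch) Rx(roll)).
In Python, from bench import robot gives the robot as it stands. The module is installed in compiled form; this text tells all that it offers.
- The arm moves only by the shell command python3 -m handwheel 'ROWS'. ROWS is JSON, a list of rows, each a list of 3 entries, a list of its own where there are three numbers: the turn, a rotation vector about the world's x, y, z in units of 90 degrees (1.0 is 90 degrees), then the shift along the world's x, y, z in units of 0.05 m (1.0 is 0.05 m), then the closure, from 0 (fully open) to 1 (shut). A call has 1 to 5 rows; each row shifts and turns the commanded pose from where the row before left it; what a row does not reach is not made up. A row lasts 1/10 s, in which the tool goes at most 50 mm and 8.59 degrees, less where a joint would pass 70% of its speed; a pose out of reach is approached as far as the arm can. A call with a number of a shift or a turn outside -1 to 1 is refused whole. A call with a gripper value outside its range is refused whole. The fingers move at their own pace and stop on an object; the grip force is fixed at half the most. Time passes only in rows, so rows that do not move let the fingers close. It gives the time, the measured TCP pose, the force, the opening and the grip force at its end, in the units of the state.
- robot.get_obs(): the state, without advancing time (a new reading comes with each control period).
- robot.snapshot(name): name is "scene" or "top"; returns (picture, depth): 384x512x3 uint8, red, green, blue; 384x512 float32, m along the optical axis (not along the pixel's ray), 0 where there is no reading.
- robot.calibration(name): a dict with "mtx" (3x3 intrinsics, pixels), "extrinsics" (4x4, takes a point from camera to world coordinates). Camera axes: x right, y down, z forward; pixel columns grow to the right and rows downward; lengths in m; the calibration is good to about 2 mm. A picture is of the moment at which its call begins. calibration takes no time and is no camera call.
- robot.close_job(): hands the job in; it is judged then, once.
Trained networks look in the newest picture that a camera, given by its name, has taken for a name from the list of things; names that differ only in an ending like _2 or _b are one class to them, and where a whole thing is asked for, a point or a joint stands for the part that bears it (a point fixed in the world has none). Each returns a list of dicts, best first, with "p" (0 to 1); they miss things now and then, are a little off and sometimes report something else, mostly with a low value. They report only what shows in the picture. A call takes as long as a camera call.
- robot.boxes_of(query, camera): "bbox" ([left, top, right, bottom] in pixels, round what is visible of it).
The state is a dict: "time": time; "joint_positions": joint angles; "qvel": joint speeds; "joint_torque": joint torques, N m; "tool_pos": TCP position; "ee_rot": TCP orientation; "wrist_force": force on the tool from outside, world axes, zero at the start; "wrist_torque": the same for the moment, N m; "width": finger opening in m; "finger_force": force on a finger pad.
Only numpy, scipy, OpenCV 4.12 (cv2) and the standard library are available. Lean on these libraries where they do the work, as an engineer would, in place of code of your own. Each camera call takes 0.05 s, during which the arm holds its last target. There are 200 camera calls.

TASK

Push the side of the polished fork tube with the fingers so that it rolls along the wooden display board, without lifting it, until it bears squarely and lightly on the orange sprung pad of the stop; the pad's setting is unknown, so feel for it, hold the tube on it with about 4 N for half a second and never lean on it with more than 8 N. Then set the yellow chock on the board behind the middle of the tube, slid up so that it presses the tube lightly onto the pad (never over 8 N), and let go, so that chock, tube and pad stay pressed together. Leave all else where it is.

Things in the scene. Friction and masses are not known exactly. Their poses are not given: they have to be found in the camera images.
- board: fixed wooden board lying on the table, 330 mm (its x) by 250 mm (its y), 12 mm thick; origin under its centre. Its +x points from the tube towards the stop, roughly away from the robot. Along its near edge (-x) runs a dark lip 8 mm wide that rises 6 mm above the board's top.
- stop: fixed steel stop on the board's far part, 130 mm wide (y), 48 mm tall; origin on the board's top, under its middle; axes as the board's. Carries an orange flat pad, 130 mm wide, 11 to 37 mm above the board, facing -x. The pad face at rest is 38 to 83 mm to -x of the origin: setting varies, not reported, to be felt. Setting holds under 8 N; pad springs 3 N per mm, hard after 4 mm.
- tube: polished, lightly oiled steel fork tube with two black bands, loose on the board, rolling freely when pushed: 36 mm in diameter, 180 mm long, about 0.45 kg. Origin at its centre (18 mm above the board's top); its y axis runs along the tube, its x and z turn with it as it rolls. It starts nearer the robot than the stop, nearly parallel to the pad.
- chock: yellow block with a dark band round its middle, standing on the table to the left or right of the board: 44 mm along its x, 40 mm along its y, 30 mm tall, about 0.3 kg; origin under its centre. Either end face (x or -x) goes against the tube; grip it across its 40 mm (y). Sliding it on the board takes 1.5 to 2.2 N (more if borne down on); let go, its friction holds the tube on the pad with up to that force.
- tin: round blue polish tin, 52 mm wide, 32 mm tall, standing; origin under its centre. Leave alone.
- spacer: small brass ring, 30 mm wide, 22 mm tall, on a back corner of the board beside the stop; origin under its centre. Leave alone.
- oil_bottle: grey oil bottle, 68 mm wide, 190 mm tall; origin under its centre. Leave alone.
- bowls: stack of bamboo bowls, 132 mm wide, about 70 mm tall; origin under its centre. Leave alone.
- mug: white mug, 80 mm wide, 95 mm tall; origin under its centre. Leave alone.
- wrench: steel wrench lying on the table; origin under it. Leave alone.

How it is judged:
By the outcome, as a careful person would: the job done as asked, in the order asked, and still so for the second after the job is handed in, with the robot touching nothing.
It also fails if it takes over 72 s, if anything falls off the work surface, if the arm or the gripper's body presses on something with over 40 N, if the wrist force passes 120 N, or if a joint passes its speed limit or range.

## Working session

There is one attempt and no reset: what is moved stays moved. The work goes in short steps, Python scripts to look and compute and a shell command to move; the robot and the scene stay as the last step left them, time stands still between calls to the robot, and variables do not carry over. Pictures are saved under pics/ and viewed, at most 10 in all, crops included, and the job is handed in when it is done.

```bash
mkdir -p pics; cat > h.py <<'E'
import numpy as np, cv2
from bench import robot
def snap(n):
    p,d=robot.snapshot(n); c=robot.calibration(n); return p,d,np.array(c["mtx"]),np.array(c["extrinsics"])
def cloud(d,K,E):
    v,u=np.mgrid[:d.shape[0],:d.shape[1]]
    P=np.stack([(u-K[0,2])/K[0,0]*d,(v-K[1,2])/K[1,1]*d,d],-1)
    return P@E[:3,:3].T+E[:3,3]
E
python3 - <<'E'
from h import *
for n in("top","scene"):
    p,d,K,E=snap(n); cv2.imwrite(f"pics/{n}0.png",p[:,:,::-1]); W=cloud(d,K,E); np.savez(f"{n}0.npz",p=p,d=d,W=W)
    print(n,E[:3,3].round(3))
    for q in"board stop tube chock tin spacer oil_bottle bowls mug wrench".split():
        for b in robot.boxes_of(q,n)[:2]:
            x=np.array(b["bbox"]);u,v=int((x[0]+x[2])/2),int((x[1]+x[3])/2)
            print(q,round(b["p"],2),x.round().tolist(),W[v,u].round(3).tolist())
o=robot.get_obs();print(o)
E
```

```text
top [ 0.481 -0.026  1.28 ]
board 0.63 [207.0, 151.0, 282.0, 256.0] [0.583, 0.03, 0.013]
board 0.4 [112.0, 171.0, 151.0, 200.0] [0.649, 0.406, 0.006]
stop 0.74 [220.0, 150.0, 260.0, 180.0] [0.712, 0.042, 0.017]
tube 0.85 [209.0, 225.0, 266.0, 240.0] [0.488, 0.051, 0.05]
chock 0.73 [220.0, 149.0, 257.0, 180.0] [0.712, 0.048, 0.018]
chock 0.45 [153.0, 226.0, 170.0, 243.0] [0.485, 0.297, 0.034]
tin 0.69 [345.0, 214.0, 363.0, 230.0] [0.519, -0.32, 0.032]
spacer 0.39 [201.0, 158.0, 214.0, 167.0] [0.722, 0.152, 0.01]
oil_bottle 0.78 [147.0, 147.0, 180.0, 173.0] [0.708, 0.266, 0.138]
bowls 0.68 [330.0, 145.0, 374.0, 187.0] [0.691, -0.312, 0.065]
mug 0.83 [112.0, 173.0, 150.0, 200.0] [0.645, 0.41, 0.006]
wrench 0.8 [381.0, 184.0, 399.0, 233.0] [0.561, -0.449, 0.003]
scene [ 1.208 -0.181  0.805]
board 0.96 [212.0, 143.0, 342.0, 257.0] [0.61, 0.043, 0.014]
stop 0.95 [257.0, 203.0, 322.0, 248.0] [0.725, 0.037, 0.06]
stop 0.55 [362.0, 165.0, 405.0, 227.0] [0.744, 0.252, 0.128]
tube 0.67 [238.0, 152.0, 300.0, 176.0] [0.505, 0.053, 0.042]
chock 0.67 [338.0, 140.0, 358.0, 159.0] [0.495, 0.292, 0.033
[... 450 characters left out ...]
, 'joint_positions': array([ 1.16491885e+00,  8.71963649e-02,  1.37069313e+00,  9.07626646e-06,
        1.68360819e+00, -1.03093983e-01]), 'qvel': array([-1.58958649e-03,  7.10982304e-04, -4.42457331e-05, -7.89698160e-04,
       -7.75040078e-04, -1.19725808e-03]), 'joint_torque': array([ 8.15140847e-04, -3.40054858e+01, -3.02600634e+01,  7.18232570e-02,
        2.38454074e-02, -1.68978994e-05]), 'tool_pos': array([0.16400381, 0.52499898, 0.19681135]), 'ee_rot': array([3.14149726e+00, 8.02954725e-07, 2.83881018e+00]), 'wrist_force': array([-0.48229905, -0.15741895,  0.45391158]), 'wrist_torque': array([-0.02620964, -0.01180356, -0.00024328]), 'finger_force': 0.0, 'width': 0.09436672826601215}
```

View pics/top0.png

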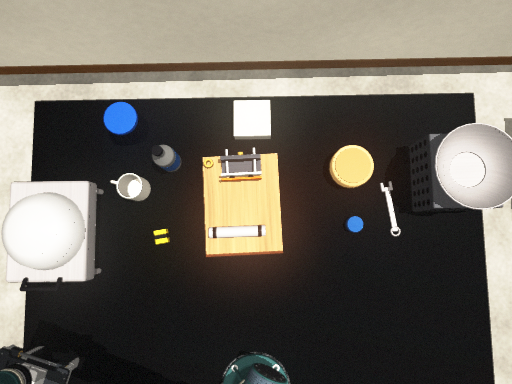

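View pics/scene0.png

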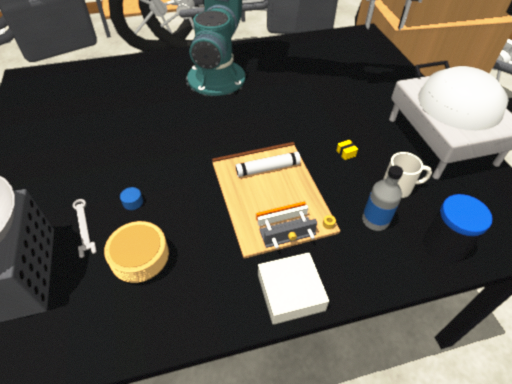

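The top view shows the board at px (203–283, 152–256), the tube at (237, 232), the stop with its orange pad line near (240, 178), the chock at (161, 237) on the left, and the spacer at (208, 163). The scene view agrees. Next I fit poses from colour and depth.

```bash
python3 - <<'E'
from h import *
def rect(P):
    r=cv2.minAreaRect((P[:,:2]*1000).astype(np.float32)); return np.round(r[0],1),np.round(r[1],1),round(r[2],1)
for n in("top","scene"):
    z=np.load(n+"0.npz");p,W=z["p"],z["W"]; h=cv2.cvtColor(p,cv2.COLOR_RGB2HSV).astype(int); H,S,V=h[...,0],h[...,1],h[...,2]
    X,Y,Z=W[...,0],W[...,1],W[...,2]
    print(n)
    reg=(X>.38)&(X<.80)&(Y>-.12)&(Y<.2)
    m=reg&(Z>.008)&(Z<.016); P=W[m];print("board",rect(P),m.sum(),np.median(P[:,2]))
    m=(X>.44)&(X<.56)&(Y>-.08)&(Y<.17)&(Z>.03)&(Z<.06);P=W[m]
    print("tube",rect(P),m.sum(),P[:,2].max());
    q=P[P[:,2]>.044];pc=np.polyfit(q[:,1],q[:,0],1);print(" top ridge x=",pc, "ymin/max",q[:,1].min(),q[:,1].max(), q.mean(0))
    m=(H>20)&(H<35)&(S>150)&(V>120)&(X>.4)&(X<.6)&(Y>.2)&(Y<.36);P=W[m];print("chock yellow",rect(P),m.sum(),P[:,2].max())
    m=(X>.43)&(X<.55)&(Y>.24)&(Y<.35)&(Z>.025)&(Z<.045);P=W[m];print("chock top",rect(P),m.sum(),P.mean(0))
    m=(H>3)&(H<15)&(S>190)&(V>150)&(X>.6)&(X<.76)&(Y>-.06)&(Y<.14);P=W[m];print("orange",rect(P),m.sum(),P.min(0),P.max(0)); q=P; print(" fit",np.polyfit(q[:,1],q[:,0],1))
    m=(X>.6)&(X<.8)&(Y>-.06)&(Y<.14)&(Z>.03)&(Z<.08);P=W[m];print("stop",rect(P),P[:,2].max())
    cx=p[140:260,190:300] if n=="top" else p[135:265,200:365]
    cv2.imwrite(f"pics/{n}c.png",cv2.resize(cx[:,:,::-1],None,fx=4.5,fy=4.5,interpolation=cv2.INTER_CUBIC))
E
```

```text
top
board (array([591.1,  37.2]), array([407.3, 301.2]), 9.7) 5103 0.012314283949812932
tube (array([491.5,  51.8]), array([ 35.5, 179.9]), 1.8) 632 0.05323326965076447
 top ridge x= [-0.0325503   0.49299918] ymin/max -0.0375997194783737 0.14059073735597283 [0.49130061 0.0521827  0.04762227]
chock yellow (array([477.1, 304.8]), array([44.9, 52.4]), 8.7) 151 0.035675923958543576
chock top (array([478.8, 299.3]), array([43.2, 40.5]), 8.8) 169 [0.47895183 0.299111   0.03054046]
orange (array([657.8,  37.4]), array([  1.6, 122.8]), 2.6) 36 [ 0.65455727 -0.02394827  0.02608497] [0.66048715 0.09874478 0.0510871 ]
 fit [-0.04159601  0.65937443]
stop (array([727.3,  40.1]), array([145.1, 197.9]), 0.2) 0.06712646177454928
scene
board (array([581.9,  39.2]), array([332.7, 250.6]), 2.1) 5902 0.013352395340705758
tube (array([494.2,  53.6]), array([ 35.2, 180.6]), 2.1) 730 0.05329712064634495
 top ridge x= [-0.03114626  0.49711512] ymin/max -0.035989446604730635 0.1433885642220736 [0.49547987 0.05250228 0.04785242]
chock yellow (array([466.6, 301.3]), array([47.6, 81.3]), 89.4) 255 0.03500389222004652
chock top (array([481.1, 301. ]), array([45.7, 42.9]), 12.6) 164 [0.48265361 0.30022013 0.031192  ]
orange (array([664.7,  36.7]), array([  3.7, 122.8]), 2.3) 37 [ 0.66123566 -0.02466943  0.03895966] [0.66858232 0.09813364 0.04710407]
 fit [-0.03805363  0.66644569]
stop (array([703.8,  48.3]), array([136.3, 166.3]), 23.7) 0.06527250837644372
```

View pics/topc.png

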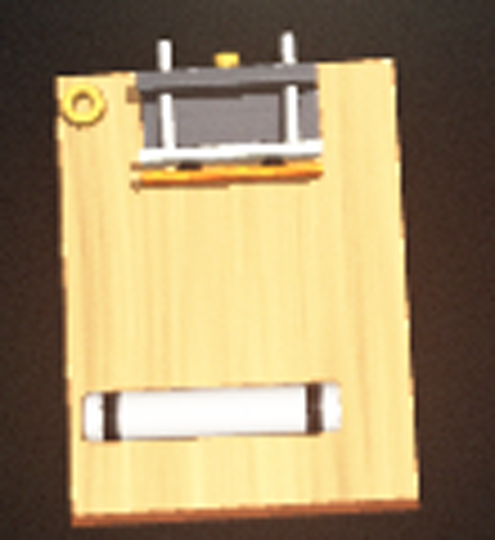

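```bash
python3 -m handwheel '[[[0,0,0.075],[0.38,-0.64,0],0],[[0,0,0.075],[0.38,-0.64,0],0],[[0,0,0.068],[0.38,-0.64,0],0],[[0,0,0],[0.38,-0.64,0],0],[[0,0,0],[0.38,-0.64,0],0]]'
python3 -m handwheel '[[[0,0,0],[0.38,-0.64,0],0],[[0,0,0],[0.38,-0.64,0],0],[[0,0,0],[0.38,-0.64,0],0],[[0,0,0],[0.38,-0.64,0],0],[[0,0,0],[0.38,-0.64,0],0]]'
python3 -m handwheel '[[[0,0,0],[0.38,-0.64,0],0],[[0,0,0],[0.38,-0.64,0],0],[[0,0,0],[0.38,-0.64,0],0],[[0,0,0],[0.38,-0.64,0],0],[[0,0,0],[0.36,-0.64,0],0]]'
python3 -m handwheel '[[[0,0,0],[0,0,-0.5],0],[[0,0,0],[0,0,-0.5],0],[[0,0,0],[0,0,-0.5],0],[[0,0,0],[0,0,-0.5],0],[[0,0,0],[0,0,0],0]]'; python3 -c "
from bench import robot; print(robot.get_obs())"
```

```text
time: 1.6
tool_pos: [0.2595, 0.3637, 0.1969]
ee_rot: [3.141, 0.001, -3.101]
wrist_force: [0.6, 1.3, -0.6]
width: 0.0943
finger_force: 0.0
time: 2.1
tool_pos: [0.3546, 0.2037, 0.1971]
ee_rot: [3.141, 0.001, -3.102]
wrist_force: [-0.1, 0.1, -0.1]
width: 0.094
finger_force: 0.0
time: 2.6
tool_pos: [0.4486, 0.0435, 0.197]
ee_rot: [3.141, 0.001, -3.102]
wrist_force: [-0.1, 1.2, 0.5]
width: 0.0941
finger_force: 0.0
time: 3.1
tool_pos: [0.4451, 0.045, 0.0931]
ee_rot: [3.141, -0.008, -3.102]
wrist_force: [-0.5, -0.0, -0.9]
width: 0.094
finger_force: 0.0
{'time': 3.1, 'joint_positions': array([-2.62153046e-02, -9.26255047e-02,  1.75755356e+00,  1.08405593e-04,
        1.48456717e+00, -1.63643324e+00]), 'qvel': array([ 0.00250189, -0.02905018, -0.0753057 , -0.0019963 ,  0.03494698,
       -0.00111774]), 'joint_torque': array([-1.01250024e-01, -2.53583676e+01, -2.96000147e+01, -2.43280549e-02,
       -2.40992960e-01, -1.01402791e-03]), 'tool_pos': array([0.44508536, 0.04498755, 0.09311973]), 'ee_rot': array([ 3.14096662, -0.00787847, -3.10217834]), 'wrist_force': array([-0.52249156, -0.01655278, -0.91260683]), 'wrist_torque': array([-0.01447967, -0.04212174, -0.03076237]), 'finger_force': 0.0, 'width': 0.09401633482935885}
```

```bash
python3 -m handwheel '[[[0,0,0],[0,0,-0.3],0],[[0,0,0],[0,0,-0.3],0],[[0,0,0],[0,0,-0.3],0],[[0,0,0],[0,0,-0.1],0],[[0,0,0],[0,0,0],0]]'
python3 -m handwheel '[[[0,0,0],[0.1,0.004,0],0],[[0,0,0],[0.05,0.002,0],0],[[0,0,0],[0.05,0.002,0],0],[[0,0,0],[0.05,0.002,0],0],[[0,0,0],[0.05,0.002,0],0]]'
python3 - <<'E'
from h import *
p,d,K,E=snap("scene");cv2.imwrite("pics/s1.png",cv2.resize(p[120:270,180:380,::-1],None,fx=4,fy=4))
print(robot.get_obs()["tool_pos"])
E
```

```text
time: 3.6
tool_pos: [0.4481, 0.045, 0.0472]
ee_rot: [3.141, -0.0, -3.102]
wrist_force: [0.7, 0.2, -0.2]
width: 0.0936
finger_force: 0.0
time: 4.1
tool_pos: [0.4634, 0.0456, 0.047]
ee_rot: [3.142, 0.0, -3.102]
wrist_force: [-0.6, 0.3, -0.9]
width: 0.0941
finger_force: 0.0
[0.46369256 0.04558705 0.04697988]
```

View pics/s1.png

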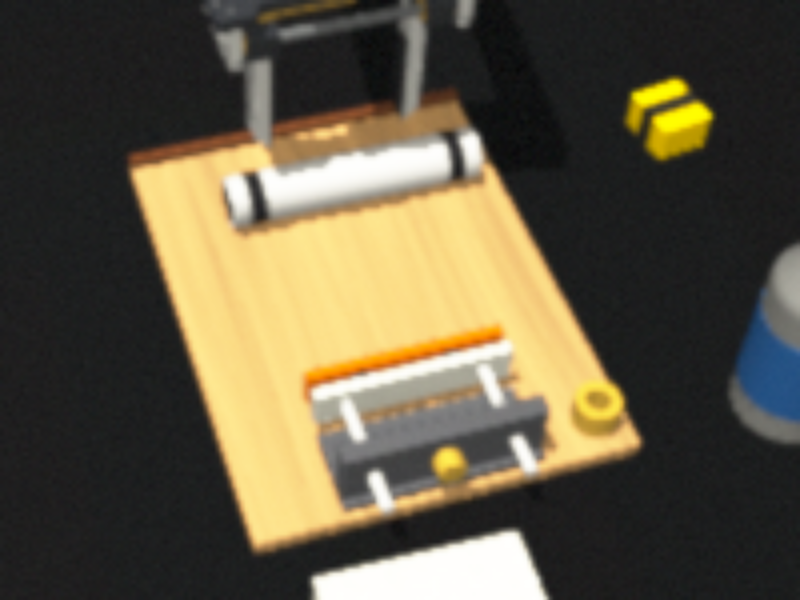

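The fingers stand just behind the tube, at crop px (260, 130) and (410, 100), and both are clear of it. Now pushing.

```bash
python3 -m handwheel '[[[0,0,0],[0.05,0.002,0],0],[[0,0,0],[0.05,0.002,0],0],[[0,0,0],[0.06,0.002,0],0],[[0,0,0],[0.06,0.002,0],0],[[0,0,0],[0.06,0.002,0],0]]'
python3 -m handwheel '[[[0,0,0],[0.06,0.002,0],0],[[0,0,0],[0.06,0.002,0],0],[[0,0,0],[0.06,0.002,0],0],[[0,0,0],[0.06,0.002,0],0],[[0,0,0],[0.06,0.002,0],0]]'
python3 -m handwheel '[[[0,0,0],[0.06,0.002,0],0],[[0,0,0],[0.06,0.002,0],0],[[0,0,0],[0.06,0.002,0],0],[[0,0,0],[0.06,0.002,0],0],[[0,0,0],[0.06,0.002,0],0]]'
python3 -m handwheel '[[[0,0,0],[0.06,0.002,0],0],[[0,0,0],[0.06,0.002,0],0],[[0,0,0],[0.06,0.002,0],0],[[0,0,0],[0.06,0.002,0],0],[[0,0,0],[0.06,0.002,0],0]]'
python3 - <<'E'
from h import *
for n in("scene","top"):
    p,d,K,E=snap(n);W=cloud(d,K,E)
    for b in robot.boxes_of("tube",n)[:1]: print(n,b)
    X,Y,Z=np.moveaxis(W,-1,0)
    m=(X>.46)&(X<.63)&(Y>-.08)&(Y<.17)&(Z>.044)&(Z<.052);q=W[m];print(np.polyfit(q[:,1],q[:,0],1),q.mean(0),len(q),np.percentile(q[:,0],[5,50,95]))
print(robot.get_obs()["tool_pos"])
E
```

```text
time: 4.65
tool_pos: [0.4773, 0.0461, 0.0468]
ee_rot: [3.142, 0.0, -3.102]
wrist_force: [-0.2, -0.1, -0.3]
width: 0.0939
finger_force: 0.0
time: 5.15
tool_pos: [0.4923, 0.0466, 0.0468]
ee_rot: [3.141, 0.0, -3.102]
wrist_force: [-0.7, 0.7, -0.3]
width: 0.094
finger_force: 0.0
time: 5.65
tool_pos: [0.5073, 0.0471, 0.0468]
ee_rot: [3.142, 0.0, -3.102]
wrist_force: [0.4, 0.8, 0.1]
width: 0.0942
finger_force: 0.0
time: 6.15
tool_pos: [0.5223, 0.0476, 0.0468]
ee_rot: [3.141, -0.0, -3.102]
wrist_force: [-0.9, 0.6, -0.4]
width: 0.0939
finger_force: 0.0
scene {'bbox': [236.3, 151.6, 299.3, 178.5], 'p': 0.62}
[-0.03030512  0.49725469] [0.49575448 0.04950364 0.04776146] 318 [0.48414267 0.49633704 0.50614838]
top {'bbox': [206.9, 153.4, 284.0, 256.9], 'p': 0.66}
[-0.04680393  0.4851793 ] [0.48324787 0.04126622 0.0469824 ] 73 [0.47889202 0.48225395 0.49041704]
[0.52201039 0.04759871 0.04677869]
```

```bash
python3 - <<'E'
from h import *
p,d,K,E=snap("scene");cv2.imwrite("pics/s2.png",cv2.resize(p[120:270,180:380,::-1],None,fx=4,fy=4))
print(robot.get_obs()["tool_pos"],robot.tip_reach,robot.get_obs()["time"])
E
```

```text
[0.52191462 0.04760115 0.04673906] 0.025 6.4
```

View pics/s2.png

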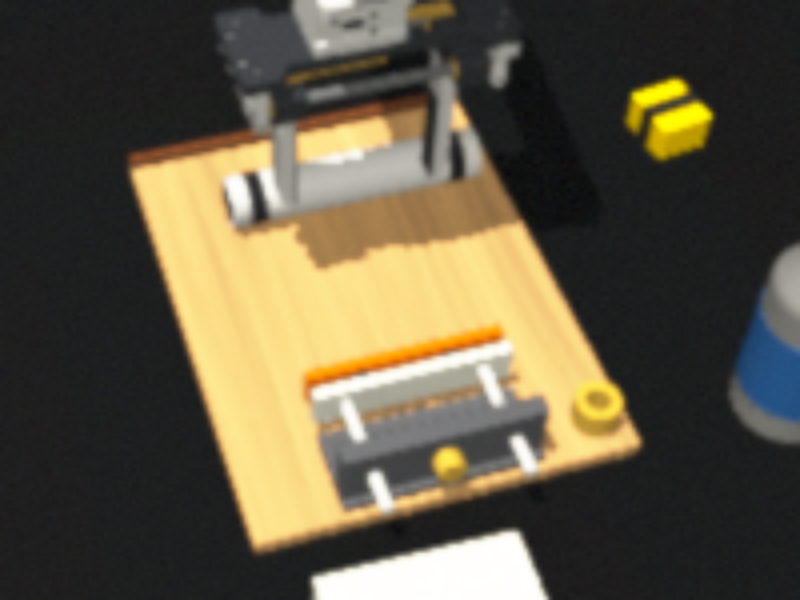

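The tube has not moved. The fingertips, at crop px (285, 205) and (435, 175), seem to be hovering above it. I'll check their real height from depth.

```bash
python3 - <<'E'
from h import *
p,d,K,E=snap("scene");W=cloud(d,K,E);o=robot.get_obs()
print(o["tool_pos"],o["ee_rot"],o["joint_positions"])
for c,r0,r1 in((251,150,182),(288,144,176)):
    for r in range(r0,r1,2): print(c,r,p[r,c],W[r,c].round(3))
def pr(x): 
    q=np.linalg.inv(E)@np.r_[x,1]; return (K@q[:3]/q[2])[:2].round(1)
R=.0385
for s in(-.05,.05):
    for z in(.022,.05,.06): print(s,z,pr([.522-s*R,.0476+s,z]))
X,Y,Z=np.moveaxis(W,-1,0)
m=(X>.44)&(X<.6)&(Y>-.03)&(Y<.12)&(Z>.055)&(Z<.1); q=W[m];print(q.min(0),q.max(0),m.sum(), np.percentile(q[:,0],[5,50,95]))
E
```

```text
[0.52188584 0.04761094 0.04676306] [ 3.14149372e+00 -1.71926589e-04 -3.10190820e+00] [-1.72999749e-02  1.09504227e-01  1.65030270e+00  9.05884441e-05
  1.38196301e+00 -1.62779776e+00]
251 150 [72 73 71] [ 0.558 -0.012  0.16 ]
251 152 [155 153 144] [ 0.534 -0.006  0.13 ]
251 154 [156 153 145] [ 0.532 -0.005  0.12 ]
251 156 [156 153 146] [ 0.533 -0.006  0.114]
251 158 [156 154 145] [ 0.537 -0.007  0.111]
251 160 [154 153 144] [ 0.534 -0.006  0.1  ]
251 162 [157 155 147] [ 0.535 -0.006  0.094]
251 164 [155 153 145] [ 0.534 -0.006  0.086]
251 166 [157 154 145] [ 0.531 -0.005  0.076]
251 168 [157 155 146] [ 0.535 -0.006  0.072]
251 170 [170 167 158] [0.509 0.001 0.036]
251 172 [168 165 157] [0.51  0.    0.029]
251 174 [154 130 101] [0.503 0.002 0.013]
251 176 [183 140  84] [ 0.513 -0.     0.016]
251 178 [252 225 139] [ 0.518 -0.002  0.013]
251 180 [253 225 139] [ 0.524 -0.003  0.012]
288 144 [60 58 55] [0.52  0.097 0.12 ]
288 146 [44 43 43] [0.525 0.096 0.118]
288 148 [53 51 49] [0.523 0.097 0.109]
288 150 [63 60 59] [0.526 0.096 0.105]
288 152 [73 71 69] [0.524 0.097 0.096]
288 154 [89 91 85] [0.526 0.098 0.089]
288 156 [102 101  94] [0.53  0.096 0.086]
288 158 [114 113 108] [0.528 0.098 0.077]
288 160 [118 118 112] [0.529 0.098 0.07 ]
288 162 [129 129 122] [0.528 0.099 0.062]
288 164 [153 152 144] [0.508 0.108 0.032]
288 166 [155 132 106] [0.498 0.112 0.012]
288 168 [162 122  76] [0.51  0.108 0.016]
288 170 [161 122  75] [0.516 0.107 0.015]
288 172 [160 122  75] [0.522 0.105 0.013]
288 174 [156 118  73] [0.53  0.102 0.014]
-0.05 0.022 [251.3 177.5]
-0.05 0.05 [251.3 170.5]
-0.05 0.06 [251.3 168. ]
0.05 0.022 [285.6 169.9]
0.05 0.05 [286.3 162.9]
0.05 0.06 [286.6 160.4]
[ 0.51161639 -0.01014801  0.05704987] [0.5359439  0.10855521 0.09995328] 139 [0.51634133 0.52923188 0.53456386]
```

The tips really sit at about z 0.06, although the state implies 0.022, so they passed over the tube without touching it. I'll go back behind it and lower in small steps, watching force and depth.

```bash
python3 -m handwheel '[[[0,0,0],[-0.35,-0.014,0],0],[[0,0,0],[-0.35,-0.014,0],0],[[0,0,0],[-0.35,-0.014,0],0],[[0,0,0],[-0.35,-0.014,0],0],[[0,0,0],[0,0,0],0]]'
python3 -m handwheel '[[[0,0,0],[0,0,-0.04],0],[[0,0,0],[0,0,-0.04],0],[[0,0,0],[0,0,-0.04],0],[[0,0,0],[0,0,0],0]]'
python3 - <<'E'
from h import *
p,d,K,E=snap("scene");W=cloud(d,K,E);o=robot.get_obs()
print(o["tool_pos"],o["wrist_force"])
def pr(x): 
    q=np.linalg.inv(E)@np.r_[x,1]; return (K@q[:3]/q[2])[:2]
t=o["tool_pos"]
for s in(-.053,.053):
    c=int(pr([t[0]-s*.0385,t[1]+s,.06])[0]); r=int(pr([t[0],t[1]+s,.06])[1])
    for k in range(r-16,r+12,2): print(c,k,p[k,c],W[k,c].round(3))
E
```

```text
time: 6.95
tool_pos: [0.4503, 0.0449, 0.0466]
ee_rot: [3.141, -0.001, -3.102]
wrist_force: [-0.7, 0.2, -0.3]
width: 0.0937
finger_force: 0.0
time: 7.35
tool_pos: [0.4522, 0.0448, 0.0403]
ee_rot: [3.141, -0.001, -3.102]
wrist_force: [0.9, 0.5, 0.5]
width: 0.0943
finger_force: 0.0
[0.45217173 0.04477986 0.04041753] [ 0.47053426 -0.6867327  -0.74140362]
243 134 [101 101  96] [ 0.463 -0.009  0.129]
243 136 [152 151 142] [ 0.463 -0.01   0.122]
243 138 [153 151 142] [ 0.466 -0.01   0.118]
243 140 [154 152 143] [ 0.465 -0.01   0.11 ]
243 142 [152 151 142] [ 0.465 -0.01   0.103]
243 144 [153 151 144] [ 0.467 -0.011  0.097]
243 146 [154 154 145] [ 0.464 -0.01   0.087]
243 148 [153 154 144] [ 0.465 -0.011  0.081]
243 150 [160 160 150] [ 0.465 -0.011  0.073]
243 152 [166 164 156] [ 0.466 -0.011  0.066]
243 154 [142 134 122] [ 0.425 -0.002  0.018]
243 156 [237 187 112] [ 0.428 -0.002  0.012]
243 158 [253 228 139] [ 0.436 -0.005  0.013]
243 160 [253 226 137] [ 0.445 -0.007  0.014]
279 127 [98 97 92] [0.45  0.094 0.12 ]
279 129 [59 56 55] [0.452 0.094 0.115]
279 131 [55 52 50] [ 1.208 -0.181  0.805]
279 133 [56 53 51] [0.453 0.094 0.102]
279 135 [65 65 62] [0.457 0.093 0.098]
279 137 [80 79 76] [0.455 0.094 0.089]
279 139 [89 88 85] [0.457 0.094 0.083]
279 141 [103 101  97] [0.457 0.095 0.075]
279 143 [111 108 103] [0.459 0.094 0.069]
279 145 [116 115 109] [0.458 0.095 0.061]
279 147 [120 117 109] [0.458 0.095 0.054]
279 149 [159 126  88] [0.426 0.108 0.013]
279 151 [161 122  75] [0.434 0.105 0.013]
279 153 [158 120  73] [0.444 0.102 0.015]
```

```bash
python3 - <<'E'
from h import *
p,d,K,E=snap("scene");W=cloud(d,K,E);o=robot.get_obs()
cv2.imwrite("pics/s3.png",cv2.resize(p[95:170,210:310,::-1],None,fx=8,fy=8,interpolation=cv2.INTER_CUBIC))
X,Y,Z=np.moveaxis(W,-1,0)
for y0,y1 in((-.03,.02),(.075,.125)):
    m=(X>.44)&(X<.475)&(Y>y0)&(Y<y1)&(Z>.03)&(Z<.12); 
    v,u=np.where(m); 
    for c in range(u.min(),u.max()+1):
        k=(u==c)
        if k.any(): r=v[k].max(); print(c,r,W[r,c].round(3), k.sum())
m=(X>.4)&(X<.5)&(Y>-.1)&(Y<.2)&(Z>.11)&(Z<.17);q=W[m];print(np.histogram(q[:,2],12))
E
```

```text
241 149 [ 0.445 -0.012  0.059] 15
242 151 [ 0.455 -0.011  0.061] 15
243 153 [ 0.467 -0.011  0.064] 16
244 154 [ 0.466 -0.008  0.059] 18
245 154 [ 0.463 -0.005  0.054] 18
246 155 [ 0.464 -0.002  0.051] 19
277 144 [0.442 0.095 0.051] 5
278 146 [0.453 0.094 0.053] 20
279 147 [0.457 0.096 0.052] 20
280 147 [0.46  0.098 0.055] 18
281 146 [0.461 0.1   0.059] 18
282 145 [0.459 0.104 0.06 ] 16
283 143 [0.46  0.106 0.068] 14
284 133 [0.458 0.107 0.103] 5
(array([ 17,  17,  20,  15,   8,   7,   2,   7,  32,  42, 116, 103]), array([0.11026763, 0.11524133, 0.12021503, 0.12518873, 0.13016243,
       0.13513613, 0.14010983, 0.14508353, 0.15005723, 0.15503093,
       0.16000463, 0.16497832, 0.16995202]))
```

View pics/s3.png

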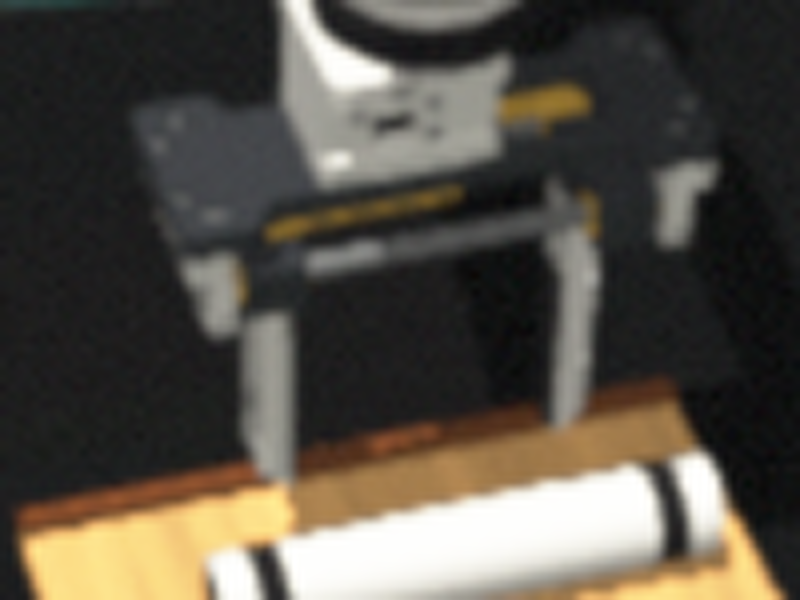

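The tips' inner corners, at crop px (285, 475) and (565, 425), are at z≈0.051 by depth. The body is equally high, so the whole tool stands about 36 mm above what is reported, while x and y agree. I'll lower further with checks.

```bash
python3 -m handwheel '[[[0,0,0],[0,0,-0.1],0],[[0,0,0],[0,0,-0.1],0],[[0,0,0],[0,0,-0.1],0],[[0,0,0],[0,0,-0.1],0],[[0,0,0],[0,0,0],0]]'
python3 -m handwheel '[[[0,0,0],[0,0,-0.06],0],[[0,0,0],[0,0,-0.06],0],[[0,0,0],[0,0,-0.04],0],[[0,0,0],[0,0,0],0]]'
python3 - <<'E'
from h import *
p,d,K,E=snap("scene");W=cloud(d,K,E);o=robot.get_obs();print(o["tool_pos"],o["wrist_force"])
X,Y,Z=np.moveaxis(W,-1,0)
for y0,y1 in((-.03,.02),(.075,.125)):
    m=(X>.44)&(X<.472)&(Y>y0)&(Y<y1)&(Z>.019)&(Z<.12); 
    v,u=np.where(m); 
    for c in range(u.min(),u.max()+1):
        k=(u==c)
        if k.any(): r=v[k].max(); print(c,r,W[r,c].round(3), k.sum())
cv2.imwrite("pics/s4.png",cv2.resize(p[95:195,210:310,::-1],None,fx=6,fy=6,interpolation=cv2.INTER_CUBIC))
E
```

```text
time: 7.95
tool_pos: [0.4511, 0.0448, 0.0197]
ee_rot: [3.141, -0.002, -3.102]
wrist_force: [0.2, 0.2, 0.5]
width: 0.0936
finger_force: 0.0
time: 8.35
tool_pos: [0.4518, 0.0448, 0.0125]
ee_rot: [3.141, -0.001, -3.102]
wrist_force: [-0.4, -0.4, -0.5]
width: 0.094
finger_force: 0.0
[0.45192211 0.04479334 0.0126852 ] [-0.21601724 -0.70479666  1.35572562]
241 154 [ 0.448 -0.013  0.042] 12
242 158 [ 0.456 -0.012  0.034] 16
243 160 [ 0.466 -0.012  0.036] 19
244 160 [ 0.464 -0.008  0.033] 19
245 161 [ 0.464 -0.005  0.028] 20
246 161 [ 0.465 -0.003  0.028] 19
277 152 [0.449 0.094 0.026] 13
278 154 [0.459 0.094 0.027] 22
279 154 [0.459 0.097 0.026] 24
280 154 [0.461 0.099 0.027] 24
281 153 [0.461 0.102 0.031] 23
282 152 [0.458 0.106 0.031] 22
283 143 [0.46  0.106 0.068] 11
```

View pics/s4.png

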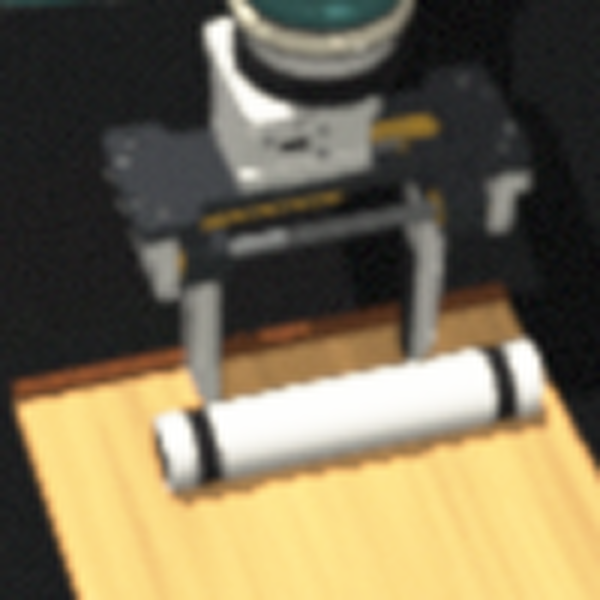

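The fingers are now behind the tube with tips at about z 0.026, partly hidden by it. I'll lower 5 mm and push.

```bash
python3 -m handwheel '[[[0,0,0],[0,0,-0.05],0],[[0,0,0],[0,0,-0.05],0],[[0,0,0],[0.05,0.002,0],0],[[0,0,0],[0.05,0.002,0],0],[[0,0,0],[0.05,0.002,0],0]]'
python3 -m handwheel '[[[0,0,0],[0.05,0.002,0],0],[[0,0,0],[0.05,0.002,0],0],[[0,0,0],[0.05,0.002,0],0],[[0,0,0],[0.05,0.002,0],0],[[0,0,0],[0.05,0.002,0],0]]'
python3 -m handwheel '[[[0,0,0],[0.05,0.002,0],0],[[0,0,0],[0.05,0.002,0],0],[[0,0,0],[0.05,0.002,0],0],[[0,0,0],[0.05,0.002,0],0],[[0,0,0],[0.05,0.002,0],0]]'
python3 - <<'E'
from h import *
for n in("scene","top"):
    p,d,K,E=snap(n);W=cloud(d,K,E)
    X,Y,Z=np.moveaxis(W,-1,0)
    m=(X>.47)&(X<.63)&(Y>-.08)&(Y<.17)&(Z>.038)&(Z<.052)&(p.min(-1)>190);q=W[m];print(np.polyfit(q[:,1],q[:,0],1),q.mean(0),len(q),np.percentile(q[:,0],[5,50,95]))
print(robot.get_obs()["tool_pos"])
E
```

```text
time: 8.9
tool_pos: [0.4599, 0.0451, 0.0079]
ee_rot: [3.141, 0.0, -3.102]
wrist_force: [0.4, 0.2, 0.4]
width: 0.094
finger_force: 0.0
time: 9.4
tool_pos: [0.4722, 0.0456, 0.0078]
ee_rot: [3.141, -0.0, -3.102]
wrist_force: [-0.4, -0.1, 0.1]
width: 0.0938
finger_force: 0.1
time: 9.9
tool_pos: [0.4847, 0.0461, 0.0078]
ee_rot: [3.141, 0.0, -3.102]
wrist_force: [-0.9, 0.7, -0.1]
width: 0.094
finger_force: 0.1
[-0.01395566  0.52290507] [0.52221293 0.04959578 0.04502363] 378 [0.51360759 0.52257549 0.52973438]
[0.00334645 0.5283871 ] [ 0.52827581 -0.03325591  0.04548847] 2 [0.52827101 0.52827581 0.5282806 ]
[0.48494527 0.0460762  0.00785828]
```

The tube is rolling. I'll continue towards the pad, then creep.

```bash
for i in 1; do
python3 -m handwheel '[[[0,0,0],[0.06,0.002,0],0],[[0,0,0],[0.06,0.002,0],0],[[0,0,0],[0.06,0.002,0],0],[[0,0,0],[0.06,0.002,0],0],[[0,0,0],[0.06,0.002,0],0]]'
python3 -m handwheel '[[[0,0,0],[0.06,0.002,0],0],[[0,0,0],[0.06,0.002,0],0],[[0,0,0],[0.06,0.002,0],0],[[0,0,0],[0.06,0.002,0],0],[[0,0,0],[0.06,0.002,0],0]]'
python3 -m handwheel '[[[0,0,0],[0.06,0.002,0],0],[[0,0,0],[0.06,0.002,0],0],[[0,0,0],[0.06,0.002,0],0],[[0,0,0],[0.06,0.002,0],0],[[0,0,0],[0.06,0.002,0],0]]'
python3 -m handwheel '[[[0,0,0],[0.06,0.002,0],0],[[0,0,0],[0.06,0.002,0],0],[[0,0,0],[0.06,0.002,0],0],[[0,0,0],[0.06,0.002,0],0],[[0,0,0],[0.06,0.002,0],0]]'
python3 -m handwheel '[[[0,0,0],[0.06,0.002,0],0],[[0,0,0],[0.06,0.002,0],0],[[0,0,0],[0.05,0.002,0],0],[[0,0,0],[0.05,0.002,0],0],[[0,0,0],[0.05,0.002,0],0]]'
python3 -m handwheel '[[[0,0,0],[0.05,0.002,0],0],[[0,0,0],[0.04,0.002,0],0],[[0,0,0],[0.04,0.002,0],0],[[0,0,0],[0.03,0.002,0],0],[[0,0,0],[0.03,0.002,0],0]]'
done | grep -v -e rot -e width
cat > look.py <<'E'
from h import *
for n in("scene","top"):
    p,d,K,E=snap(n);W=cloud(d,K,E)
    h=cv2.cvtColor(p,cv2.COLOR_RGB2HSV).astype(int);X,Y,Z=np.moveaxis(W,-1,0)
    m=(X>.47)&(X<.66)&(Y>-.08)&(Y<.18)&(Z>.036)&(Z<.052)&(h[...,1]<60)&(h[...,2]>120);q=W[m]
    if len(q)>20: print(n,"tube",np.polyfit(q[:,1],q[:,0],1).round(4),len(q),np.percentile(q[:,0],[5,50,95]).round(4),np.percentile(q[:,1],[1,99]).round(3))
    m=(h[...,0]>3)&(h[...,0]<15)&(h[...,1]>190)&(h[...,2]>150)&(X>.6)&(X<.76)&(Y>-.06)&(Y<.14);q=W[m]
    if len(q)>5: print(n,"orange",np.polyfit(q[:,1],q[:,0],1).round(4),len(q))
    m=(X>.47)&(X<.66)&(Y>0)&(Y<.1)&(Z>.02)&(Z<.056)
o=robot.get_obs();print(o["time"],o["tool_pos"].round(4),o["wrist_force"].round(1))
E
python3 look.py
```

```text
time: 10.5
tool_pos: [0.4998, 0.0466, 0.0078]
wrist_force: [0.1, -0.2, 0.1]
finger_force: 0.1
time: 11.0
tool_pos: [0.5148, 0.0471, 0.0078]
wrist_force: [0.3, -0.6, 1.0]
finger_force: 0.1
time: 11.5
tool_pos: [0.5298, 0.0476, 0.0078]
wrist_force: [0.0, 0.0, 0.2]
finger_force: 0.1
time: 12.0
tool_pos: [0.5448, 0.0481, 0.0078]
wrist_force: [-0.4, 0.3, -0.2]
finger_force: 0.1
time: 12.5
tool_pos: [0.5582, 0.0486, 0.0078]
wrist_force: [0.8, 0.7, -0.0]
finger_force: 0.1
time: 13.0
tool_pos: [0.5676, 0.0491, 0.0078]
wrist_force: [-0.2, 0.5, -0.4]
finger_force: 0.1
scene tube [-0.0214  0.6023] 657 [0.5843 0.6032 0.613 ] [-0.031  0.145]
scene orange [-0.0221  0.6656] 37
top orange [-0.0393  0.6592] 39
13.1 [0.5677 0.0491 0.0078] [ 0.4 -0.9 -0.1]
```

```bash
(python3 -m handwheel '[[[0,0,0],[0.05,0.002,0],0],[[0,0,0],[0.05,0.002,0],0],[[0,0,0],[0.05,0.002,0],0],[[0,0,0],[0.05,0.002,0],0],[[0,0,0],[0.04,0.002,0],0]]'
python3 -m handwheel '[[[0,0,0],[0.04,0.002,0],0],[[0,0,0],[0.04,0.002,0],0],[[0,0,0],[0.04,0.002,0],0],[[0,0,0],[0.03,0.002,0],0],[[0,0,0],[0.03,0.002,0],0]]'
python3 -m handwheel '[[[0,0,0],[0.02,0.001,0],0],[[0,0,0],[0.02,0.001,0],0],[[0,0,0],[0.02,0.001,0],0],[[0,0,0],[0.02,0.001,0],0],[[0,0,0],[0.02,0.001,0],0]]') | grep -v -e rot -e width
python3 look.py
```

```text
time: 13.6
tool_pos: [0.5799, 0.0496, 0.0078]
wrist_force: [0.6, 0.6, -0.3]
finger_force: 0.1
time: 14.1
tool_pos: [0.5886, 0.0501, 0.0078]
wrist_force: [-0.5, -0.9, 0.4]
finger_force: 0.1
time: 14.6
tool_pos: [0.5936, 0.0503, 0.0078]
wrist_force: [-0.7, 0.1, 0.5]
finger_force: 0.1
scene tube [-0.0212  0.6278] 687 [0.6082 0.6285 0.6386] [-0.031  0.146]
scene orange [0.017  0.6626] 43
top orange [-0.0488  0.659 ] 6
14.7 [0.5937 0.0503 0.0078] [ 0.5 -0.  -0.9]
```

```bash
(python3 -m handwheel '[[[0,0,0],[0.02,0.001,0],0],[[0,0,0],[0.02,0.001,0],0],[[0,0,0],[0.02,0.001,0],0],[[0,0,0],[0.02,0.001,0],0],[[0,0,0],[0.02,0.001,0],0]]'
python3 -m handwheel '[[[0,0,0],[0.02,0.001,0],0],[[0,0,0],[0.02,0.001,0],0],[[0,0,0],[0.01,0.001,0],0],[[0,0,0],[0.01,0,0],0]]'
python3 -m handwheel '[[[0,0,0],[0.01,0,0],0],[[0,0,0],[0.01,0,0],0]]'
python3 -m handwheel '[[[0,0,0],[0.01,0,0],0],[[0,0,0],[0.01,0,0],0]]'
) | grep -v -e rot -e width
python3 look.py
```

```text
time: 15.2
tool_pos: [0.5986, 0.0506, 0.0078]
wrist_force: [-0.4, -0.4, 0.5]
finger_force: 0.1
time: 15.6
tool_pos: [0.6016, 0.0507, 0.0078]
wrist_force: [-0.6, -1.0, -0.3]
finger_force: 0.1
time: 15.8
tool_pos: [0.6025, 0.0507, 0.0078]
wrist_force: [-0.8, -0.0, -0.3]
finger_force: 0.1
time: 16.0
tool_pos: [0.6035, 0.0507, 0.0078]
wrist_force: [-0.9, 0.1, -0.6]
finger_force: 0.1
scene tube [-0.0242  0.6382] 671 [0.6195 0.6384 0.648 ] [-0.03   0.147]
scene orange [0.0041 0.664 ] 44
top orange [-0.0076  0.6597] 6
16.1 [0.6037 0.0507 0.0078] [-0.3 -0.2  0.7]
```

```bash
(python3 -m handwheel '[[[0,0,0],[0.01,0,0],0],[[0,0,0],[0.01,0,0],0]]'
python3 -m handwheel '[[[0,0,0],[0.01,0,0],0]]'
python3 -m handwheel '[[[0,0,0],[0.01,0,0],0]]'
python3 -m handwheel '[[[0,0,0],[0,0,0],0]]') | grep -e force: -e pos
```

```text
tool_pos: [0.6045, 0.0508, 0.0078]
wrist_force: [-0.7, -0.3, 0.4]
finger_force: 0.1
tool_pos: [0.605, 0.0508, 0.0078]
wrist_force: [-1.4, -0.5, 0.1]
finger_force: 0.1
tool_pos: [0.6056, 0.0507, 0.0078]
wrist_force: [0.1, 0.7, 1.4]
finger_force: 0.1
tool_pos: [0.6057, 0.0507, 0.0078]
wrist_force: [0.1, 0.5, 0.2]
finger_force: 0.0
```

```bash
(python3 -m handwheel '[[[0,0,0],[0.01,0,0],0],[[0,0,0],[0.01,0,0],0]]'
python3 -m handwheel '[[[0,0,0],[0.01,0,0],0]]'
python3 -m handwheel '[[[0,0,0],[0.01,0,0],0]]'
python3 -m handwheel '[[[0,0,0],[0,0,0],0]]') | grep -e force: -e pos; python3 look.py
```

```text
tool_pos: [0.6065, 0.0507, 0.0078]
wrist_force: [0.8, 0.2, 0.4]
finger_force: 0.1
tool_pos: [0.6071, 0.0508, 0.0078]
wrist_force: [0.3, 0.1, -0.3]
finger_force: 0.1
tool_pos: [0.6076, 0.0507, 0.0078]
wrist_force: [-0.3, -0.2, 0.9]
finger_force: 0.1
tool_pos: [0.6077, 0.0507, 0.0078]
wrist_force: [0.7, 1.1, -0.6]
finger_force: 0.0
scene tube [-0.0127  0.6402] 651 [0.6198 0.6416 0.6509] [-0.03   0.147]
scene orange [-0.0275  0.6662] 38
17.2 [0.6076 0.0507 0.0078] [ 0.1  0.6 -0.2]
```

```bash
(python3 -m handwheel '[[[0,0,0],[0.01,0,0],0],[[0,0,0],[0.01,0,0],0]]'
python3 -m handwheel '[[[0,0,0],[0.01,0,0],0]]'
python3 -m handwheel '[[[0,0,0],[0.01,0,0],0]]'
python3 -m handwheel '[[[0,0,0],[0,0,0],0]]') | grep -e wrist_force: -e pos
```

```text
tool_pos: [0.6085, 0.0507, 0.0078]
wrist_force: [-0.1, -0.7, -0.9]
tool_pos: [0.609, 0.0508, 0.0078]
wrist_force: [0.7, -0.2, 0.0]
tool_pos: [0.6096, 0.0507, 0.0078]
wrist_force: [-1.0, 0.5, -0.0]
tool_pos: [0.6096, 0.0507, 0.0078]
wrist_force: [-0.4, 0.5, 0.3]
```

```bash
python3 - <<'E'
from h import *
p,d,K,E=snap("scene");cv2.imwrite("pics/s5.png",cv2.resize(p[140:260,220:360,::-1],None,fx=5,fy=5,interpolation=cv2.INTER_CUBIC))
E
```

```text
(no output)
```

View pics/s5.png

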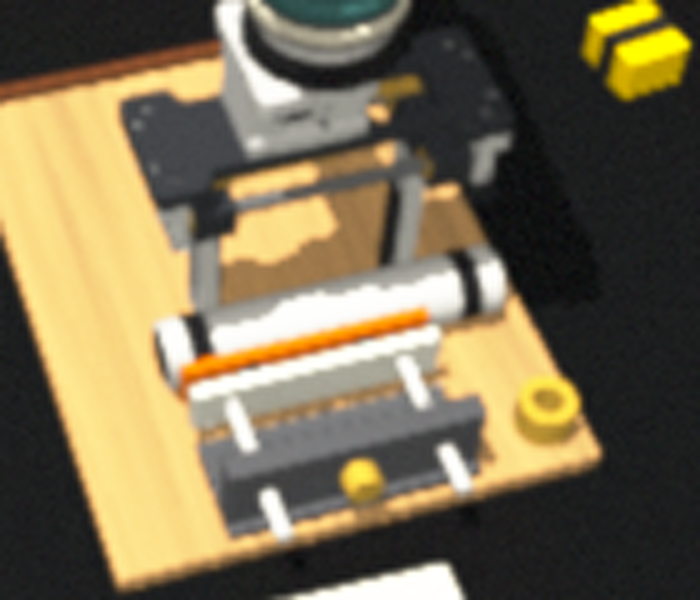

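The tube, with ends at crop px (170, 350) and (495, 285), is nearly on the orange pad (185–425, 345) and parallel to it. Still no reaction force, so I continue.

```bash
(python3 -m handwheel '[[[0,0,0],[0.01,0,0],0]]'
python3 -m handwheel '[[[0,0,0],[0.01,0,0],0]]'
python3 -m handwheel '[[[0,0,0],[0.01,0,0],0]]'
python3 -m handwheel '[[[0,0,0],[0.01,0,0],0]]'
python3 -m handwheel '[[[0,0,0],[0,0,0],0]]') | grep -e wrist_force: -e pos
```

```text
tool_pos: [0.61, 0.0507, 0.0078]
wrist_force: [-0.1, 0.1, -0.1]
tool_pos: [0.6105, 0.0507, 0.0078]
wrist_force: [-0.7, 0.8, -0.4]
tool_pos: [0.611, 0.0508, 0.0078]
wrist_force: [-0.7, 0.4, -0.7]
tool_pos: [0.6116, 0.0507, 0.0078]
wrist_force: [-0.4, -0.5, -0.2]
tool_pos: [0.6117, 0.0508, 0.0078]
wrist_force: [0.4, -0.0, 0.1]
```

```bash
(python3 -m handwheel '[[[0,0,0],[0.01,0,0],0]]'
python3 -m handwheel '[[[0,0,0],[0.01,0,0],0]]'
python3 -m handwheel '[[[0,0,0],[0.01,0,0],0]]'
python3 -m handwheel '[[[0,0,0],[0.01,0,0],0]]'
python3 -m handwheel '[[[0,0,0],[0,0,0],0]]') | grep -e wrist_force: -e pos
```

```text
tool_pos: [0.612, 0.0508, 0.0078]
wrist_force: [-0.3, -0.1, 0.1]
tool_pos: [0.6122, 0.0507, 0.0077]
wrist_force: [-2.1, -0.0, 1.1]
tool_pos: [0.6124, 0.0507, 0.0077]
wrist_force: [-2.6, -0.5, 1.0]
tool_pos: [0.6126, 0.0508, 0.0076]
wrist_force: [-3.1, 0.1, 1.4]
tool_pos: [0.6127, 0.0507, 0.0076]
wrist_force: [-4.4, -0.1, 1.1]
```

```bash
(python3 -m handwheel '[[[0,0,0],[0,0,0],0]]'
python3 -m handwheel '[[[0,0,0],[0,0,0],0]]'
python3 -m handwheel '[[[0,0,0],[0,0,0],0]]') | grep -e wrist_force: -e pos
```

```text
tool_pos: [0.6128, 0.0508, 0.0076]
wrist_force: [-4.5, -0.6, 0.6]
tool_pos: [0.6129, 0.0508, 0.0076]
wrist_force: [-3.3, -0.5, 1.9]
tool_pos: [0.6129, 0.0508, 0.0076]
wrist_force: [-4.5, 1.5, 1.1]
```

```bash
(python3 -m handwheel '[[[0,0,0],[0,0,0],0],[[0,0,0],[0,0,0],0],[[0,0,0],[0,0,0],0]]'
python3 -m handwheel '[[[0,0,0],[0,0,0],0],[[0,0,0],[0,0,0],0]]'
python3 -m handwheel '[[[0,0,0],[-0.006,0,0],0],[[0,0,0],[-0.006,0,0],0],[[0,0,0],[-0.006,0,0],0],[[0,0,0],[-0.006,0,0],0],[[0,0,0],[-0.005,0,0],0]]'
python3 -m handwheel '[[[0,0,0],[-0.004,0,0],0],[[0,0,0],[-0.003,0,0],0],[[0,0,0],[-0.003,0,0],0],[[0,0,0],[-0.002,0,0],0],[[0,0,0],[-0.002,0,0],0]]') | grep -e wrist_force: -e pos; python3 look.py
```

```text
tool_pos: [0.6131, 0.0508, 0.0076]
wrist_force: [-5.2, -0.4, 1.6]
tool_pos: [0.6132, 0.0508, 0.0076]
wrist_force: [-5.1, 0.2, 0.9]
tool_pos: [0.613, 0.0507, 0.0082]
wrist_force: [-1.5, 0.7, -1.4]
tool_pos: [0.6118, 0.0508, 0.0081]
wrist_force: [-0.7, -0.1, -0.0]
scene tube [-0.0051  0.6438] 575 [0.6282 0.6447 0.6543] [-0.03   0.148]
scene orange [-0.0354  0.667 ] 36
20.65 [0.6116 0.0508 0.008 ] [ 0.5 -0.4  0.1]
```

Held at 4–5 N for about a second. Now retreat gently, lift, and go over the chock.

```bash
(python3 -m handwheel '[[[0,0,0],[-0.02,0,0],0],[[0,0,0],[-0.04,0,0],0],[[0,0,0],[-0.1,0,0],0],[[0,0,0],[-0.2,0,0],0],[[0,0,0],[-0.3,0,0],0]]'
python3 -m handwheel '[[[0,0,0],[0,0,0.4],0],[[0,0,0],[0,0,0.4],0],[[0,0,0],[0,0,0.4],0],[[0,0,0],[0,0,0.4],0],[[0,0,0],[0,0,0.4],0]]'
python3 -m handwheel '[[[0,0,0.04],[-0.25,0.62,0],0],[[0,0,0.04],[-0.25,0.62,0],0],[[0,0,0],[-0.25,0.62,0],0],[[0,0,0],[-0.25,0.62,0],0],[[0,0,0],[-0.25,0.62,0],0]]'
python3 -m handwheel '[[[0,0,0],[-0.25,0.62,0],0],[[0,0,0],[-0.25,0.62,0],0],[[0,0,0],[-0.22,0.62,0],0],[[0,0,0],[0,0,0],0],[[0,0,0],[0,0,0],0]]') | grep -e wrist_force: -e pos -e rot
python3 - <<'E'
from h import *
for n in("scene","top"):
    p,d,K,E=snap(n);W=cloud(d,K,E);X,Y,Z=np.moveaxis(W,-1,0)
    h=cv2.cvtColor(p,cv2.COLOR_RGB2HSV).astype(int)
    m=(X>.55)&(X<.66)&(Y>-.08)&(Y<.18)&(Z>.036)&(Z<.052)&(h[...,1]<60)&(h[...,2]>120);q=W[m]
    r=cv2.minAreaRect((q[:,:2]*1000).astype(np.float32)); print(n,"tube",r,np.percentile(q[:,0],[5,50,95]).round(4))
    m=(X>.43)&(X<.55)&(Y>.24)&(Y<.36)&(Z>.025)&(Z<.045);q=W[m];print("chock",cv2.minAreaRect((q[:,:2]*1000).astype(np.float32)),q.mean(0))
    m=(X>.4)&(X<.56)&(Y>.2)&(Y<.40)&(Z>.11)&(Z<.19);q=W[m]
    if len(q): print("gripper",q.min(0),q.max(0),len(q))
cv2.imwrite("pics/s6.png",np.hstack([cv2.resize(snap("scene")[0][90:240,220:420,::-1],None,fx=4,fy=4)]))
print(robot.get_obs()["time"])
E
```

```text
tool_pos: [0.5777, 0.0507, 0.0077]
ee_rot: [3.142, 0.0, -3.102]
wrist_force: [-0.1, 0.5, 0.2]
tool_pos: [0.5774, 0.0508, 0.1086]
ee_rot: [3.141, -0.0, -3.102]
wrist_force: [0.1, -0.0, 0.8]
tool_pos: [0.5144, 0.2066, 0.1078]
ee_rot: [3.142, -0.0, -2.976]
wrist_force: [0.1, 0.7, -0.0]
tool_pos: [0.4791, 0.2988, 0.1077]
ee_rot: [-3.141, -0.0, -2.975]
wrist_force: [0.5, -0.1, 0.2]
scene tube ((643.9183959960938, 58.92808151245117), (32.716983795166016, 179.11607360839844), 0.7280502915382385) [0.6312 0.6451 0.6546]
chock ((480.7168273925781, 301.3917236328125), (46.547786712646484, 42.890506744384766), 7.543328762054443) [0.48307081 0.30060256 0.03088709]
gripper [0.46011743 0.23996722 0.11675343] [0.49965996 0.36256693 0.18956742] 327
top tube ((638.2892456054688, 58.34014892578125), (33.59043884277344, 178.6007843017578), 1.8955087661743164) [0.6233 0.6375 0.6529]
chock ((0.0, 0.0), (0.0, 0.0), 0.0) [nan nan nan]
22.8<stdin>:7: RuntimeWarning: Mean of empty slice.
  ret = um.true_divide(
```

View pics/s6.png

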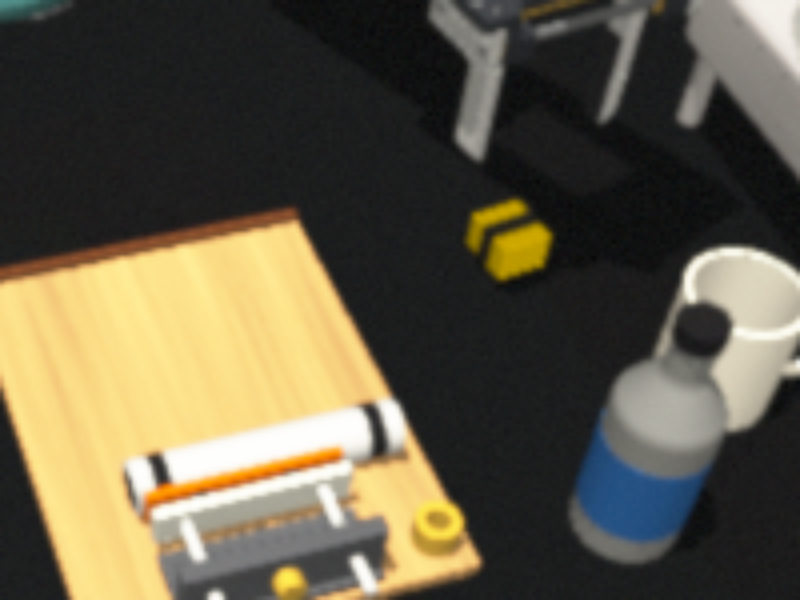

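The tube rests at the pad, at crop px (265, 440), and the gripper is above the chock (510, 240). Descend and grip.

```bash
(python3 -m handwheel '[[[0,0,0],[0,0,-0.45],0],[[0,0,0],[0,0,-0.45],0],[[0,0,0],[0,0,-0.45],0],[[0,0,0],[0,0,-0.4],0],[[0,0,0],[0,0,-0.1],0]]'
python3 -m handwheel '[[[0,0,0],[0,0,-0.1],0],[[0,0,0],[0,0,-0.1],0],[[0,0,0],[0,0,-0.1],0],[[0,0,0],[0,0,-0.1],0],[[0,0,0],[0,0,-0.02],0]]'
python3 -m handwheel '[[[0,0,0],[0,0,0],1],[[0,0,0],[0,0,0],1],[[0,0,0],[0,0,0],1],[[0,0,0],[0,0,0],1],[[0,0,0],[0,0,0],1]]'
python3 -m handwheel '[[[0,0,0],[0,0,0],1],[[0,0,0],[0,0,0],1]]')
```

```text
time: 23.3
tool_pos: [0.4785, 0.2967, 0.0125]
ee_rot: [-3.14, -0.005, -2.978]
wrist_force: [-0.4, -0.3, 0.9]
width: 0.0943
finger_force: 0.0
time: 23.8
tool_pos: [0.4796, 0.2987, -0.0061]
ee_rot: [-3.142, -0.0, -2.976]
wrist_force: [-0.3, 0.1, -0.7]
width: 0.0938
finger_force: 0.0
time: 24.3
tool_pos: [0.48, 0.2988, -0.0055]
ee_rot: [3.141, 0.0, -2.976]
wrist_force: [-1.0, 0.1, -0.3]
width: 0.0575
finger_force: 0.0
time: 24.5
tool_pos: [0.4799, 0.2989, -0.0057]
ee_rot: [3.141, 0.0, -2.976]
wrist_force: [-0.6, 2.6, -1.2]
width: 0.0414
finger_force: 1.2
```

```bash
(python3 -m handwheel '[[[0,0,0],[0,0,0],1],[[0,0,0],[0,0,0],1],[[0,0,0],[0,0,0],1]]'
python3 -m handwheel '[[[0,0,0],[0,0,0.1],1],[[0,0,0],[0,0,0.3],1],[[0,0,0],[0,0,0.4],1],[[0,0,0],[0,0,0.4],1],[[0,0,0],[0,0,0],1]]'
python3 -m handwheel '[[[0,0,-0.04],[0.27,-0.6,0],1],[[0,0,-0.04],[0.27,-0.6,0],1],[[0,0,0],[0.27,-0.6,0],1],[[0,0,0],[0.27,-0.6,0],1],[[0,0,0],[0.27,-0.6,0],1]]'
python3 -m handwheel '[[[0,0,0],[0.27,-0.6,0],1],[[0,0,0],[0.27,-0.6,0],1],[[0,0,0],[0.25,-0.63,0],1],[[0,0,0],[0,0,0],1],[[0,0,0],[0,0,0],1]]')
python3 look.py
```

```text
time: 24.8
tool_pos: [0.4799, 0.299, -0.0057]
ee_rot: [3.141, 0.0, -2.976]
wrist_force: [-0.1, 1.2, -0.2]
width: 0.04
finger_force: 30.0
time: 25.3
tool_pos: [0.4824, 0.2998, 0.0587]
ee_rot: [3.139, 0.008, -2.976]
wrist_force: [-0.1, 0.1, -2.9]
width: 0.0396
finger_force: 30.0
time: 25.8
tool_pos: [0.5471, 0.1473, 0.0534]
ee_rot: [-3.141, -0.001, -3.102]
wrist_force: [0.9, 0.6, -3.5]
width: 0.0399
finger_force: 30.0
time: 26.3
tool_pos: [0.5863, 0.0567, 0.0534]
ee_rot: [3.141, -0.002, -3.104]
wrist_force: [-0.3, 0.9, -3.7]
width: 0.04
finger_force: 30.0
scene tube [-0.022   0.6452] 573 [0.6305 0.6449 0.654 ] [-0.03   0.147]
scene orange [-0.0345  0.6664] 37
top tube [-0.0649  0.6475] 35 [0.6394 0.6498 0.6557] [-0.03   0.002]
top orange [0.0663 0.6611] 8
26.4 [0.5861 0.0581 0.0537] [ 0.   1.2 -2.5]
```

```bash
(python3 -m handwheel '[[[0,0,0],[0,0,-0.3],1],[[0,0,0],[0,0,-0.3],1],[[0,0,0],[0,0,-0.2],1],[[0,0,0],[0,0,-0.08],1],[[0,0,0],[0,0,0],1]]'
python3 -m handwheel '[[[0,0,0],[0,0,-0.01],1]]'
python3 -m handwheel '[[[0,0,0],[0,0,-0.01],1]]'
python3 -m handwheel '[[[0,0,0],[0,0,-0.01],1]]'
python3 -m handwheel '[[[0,0,0],[0,0,-0.01],1]]'
) | grep -e wrist_force: -e pos; python3 look.py
```

```text
tool_pos: [0.5857, 0.0575, 0.0086]
wrist_force: [0.6, -0.0, -3.7]
tool_pos: [0.5872, 0.0573, 0.01]
wrist_force: [0.6, 0.4, -2.8]
tool_pos: [0.5876, 0.0573, 0.0101]
wrist_force: [0.9, 0.5, -3.5]
tool_pos: [0.5875, 0.0572, 0.0095]
wrist_force: [-0.5, -0.8, -3.5]
tool_pos: [0.5872, 0.0572, 0.0088]
wrist_force: [-1.4, -0.6, -3.4]
scene tube [-0.0066  0.6412] 607 [0.5976 0.6441 0.6542] [-0.03   0.148]
scene orange [-0.0307  0.6663] 39
top tube [-0.165   0.6437] 50 [0.6357 0.6465 0.6562] [-0.03   0.002]
top orange [-1.2815  0.6359] 7
27.4 [0.587  0.0572 0.0085] [-0.7 -0.1 -2.9]
```

```bash
(python3 -m handwheel '[[[0,0,0],[0,0,-0.01],1]]'
python3 -m handwheel '[[[0,0,0],[0,0,-0.01],1]]'
python3 -m handwheel '[[[0,0,0],[0,0,-0.01],1]]'
python3 -m handwheel '[[[0,0,0],[0,0,-0.01],1]]'
python3 -m handwheel '[[[0,0,0],[0,0,0],1]]'
) | grep -e wrist_force: -e pos
```

```text
tool_pos: [0.587, 0.0572, 0.008]
wrist_force: [0.3, 0.7, -3.4]
tool_pos: [0.5869, 0.0572, 0.0073]
wrist_force: [0.1, -0.6, -1.9]
tool_pos: [0.5869, 0.0572, 0.0068]
wrist_force: [0.7, 0.3, -2.1]
tool_pos: [0.5869, 0.0572, 0.0063]
wrist_force: [-0.3, 0.1, 0.3]
tool_pos: [0.5869, 0.0573, 0.0064]
wrist_force: [0.3, 0.4, -2.7]
```

```bash
(python3 -m handwheel '[[[0,0,0],[0,0,-0.006],1]]'
python3 -m handwheel '[[[0,0,0],[0,0,-0.006],1]]'
python3 -m handwheel '[[[0,0,0],[0,0,0],1]]'
python3 -m handwheel '[[[0,0,0],[0,0,0],1]]'
) | grep -e wrist_force: -e pos
```

```text
tool_pos: [0.5869, 0.0573, 0.0064]
wrist_force: [-1.8, -0.1, -0.3]
tool_pos: [0.5869, 0.0572, 0.0063]
wrist_force: [-1.3, -0.7, 2.4]
tool_pos: [0.5869, 0.0572, 0.0063]
wrist_force: [-2.6, -0.7, 2.2]
tool_pos: [0.5869, 0.0573, 0.0063]
wrist_force: [-2.4, -0.7, 2.5]
```

```bash
(python3 -m handwheel '[[[0,0,0],[0,0,0.01],1],[[0,0,0],[0.01,0,0],1],[[0,0,0],[0.02,0.001,0],1],[[0,0,0],[0.02,0.001,0],1]]'
python3 -m handwheel '[[[0,0,0],[0.02,0.001,0],1],[[0,0,0],[0.02,0.001,0],1],[[0,0,0],[0.02,0.001,0],1]]'
python3 -m handwheel '[[[0,0,0],[0.02,0.001,0],1]]'
python3 -m handwheel '[[[0,0,0],[0.02,0.001,0],1]]'
python3 -m handwheel '[[[0,0,0],[0,0,0],1]]'
) | grep -e wrist_force: -e pos; python3 look.py
```

```text
tool_pos: [0.5891, 0.0574, 0.0063]
wrist_force: [-4.1, 0.4, 3.3]
tool_pos: [0.5923, 0.0575, 0.0064]
wrist_force: [-4.5, 1.1, 3.3]
tool_pos: [0.5934, 0.0576, 0.0064]
wrist_force: [-4.3, 0.1, 4.9]
tool_pos: [0.5944, 0.0576, 0.0063]
wrist_force: [-4.5, -0.5, 4.4]
tool_pos: [0.5946, 0.0576, 0.0064]
wrist_force: [-3.0, 0.3, 4.9]
scene tube [-0.0091  0.6421] 611 [0.6053 0.6445 0.6543] [-0.03   0.147]
scene orange [-0.0271  0.6661] 38
top tube [-0.1055  0.6483] 29 [0.6421 0.6505 0.6564] [-0.03   0.002]
top orange [0.0306 0.6601] 6
29.4 [0.5946 0.0576 0.0064] [-4.3  0.2  5.3]
```

```bash
(python3 -m handwheel '[[[0,0,0],[0,0,0.006],1]]'
python3 -m handwheel '[[[0,0,0],[0,0,0.006],1]]'
python3 -m handwheel '[[[0,0,0],[0,0,0],1],[[0,0,0],[0,0,0],1]]'
) | grep -e wrist_force: -e pos
```

```text
tool_pos: [0.5946, 0.0576, 0.0064]
wrist_force: [-3.2, -0.9, 2.0]
tool_pos: [0.5946, 0.0576, 0.0064]
wrist_force: [-1.9, -0.4, 0.2]
tool_pos: [0.5946, 0.0576, 0.0064]
wrist_force: [-1.4, 0.5, 0.1]
```

```bash
(python3 -m handwheel '[[[0,0,0],[0.01,0,0],1],[[0,0,0],[0.01,0.001,0],1]]'
python3 -m handwheel '[[[0,0,0],[0.01,0,0],1],[[0,0,0],[0.01,0.001,0],1]]'
python3 -m handwheel '[[[0,0,0],[0.01,0,0],1]]'
python3 -m handwheel '[[[0,0,0],[0.01,0.001,0],1]]'
python3 -m handwheel '[[[0,0,0],[0,0,0],1]]'
) | grep -e wrist_force: -e pos
```

```text
tool_pos: [0.5954, 0.0576, 0.0064]
wrist_force: [-0.7, -0.2, -2.0]
tool_pos: [0.5965, 0.0577, 0.0064]
wrist_force: [-0.9, -0.1, -3.5]
tool_pos: [0.597, 0.0577, 0.0064]
wrist_force: [0.6, 0.3, -2.5]
tool_pos: [0.5975, 0.0577, 0.0065]
wrist_force: [0.9, 0.9, -3.4]
tool_pos: [0.5975, 0.0577, 0.0067]
wrist_force: [0.3, 0.8, -2.0]
```

```bash
(python3 -m handwheel '[[[0,0,0],[0,0,-0.008],1],[[0,0,0],[0,0,0],1]]'
python3 -m handwheel '[[[0,0,0],[0.01,0,0],1]]'
python3 -m handwheel '[[[0,0,0],[0.01,0,0],1]]'
python3 -m handwheel '[[[0,0,0],[0.01,0,0],1]]'
python3 -m handwheel '[[[0,0,0],[0,0,0],1]]'
) | grep -e wrist_force: -e pos; python3 look.py
```

```text
tool_pos: [0.5974, 0.0577, 0.0064]
wrist_force: [-0.6, 0.2, -3.1]
tool_pos: [0.5978, 0.0577, 0.0064]
wrist_force: [-0.7, -0.3, -1.7]
tool_pos: [0.5984, 0.0577, 0.0064]
wrist_force: [0.4, -0.2, -3.0]
tool_pos: [0.5989, 0.0577, 0.0064]
wrist_force: [0.8, -0.4, -3.2]
tool_pos: [0.5989, 0.0577, 0.0064]
wrist_force: [-0.6, -0.7, -2.5]
scene tube [-0.0095  0.6427] 606 [0.6097 0.6446 0.6545] [-0.03   0.147]
scene orange [-0.0359  0.6664] 38
top orange [-0.0258  0.6591] 6
31.2 [0.5989 0.0577 0.0064] [ 0.1  0.5 -3.6]
```

```bash
(python3 -m handwheel '[[[0,0,0],[0.01,0,-0.004],1]]'
python3 -m handwheel '[[[0,0,0],[0.01,0,0],1]]'
python3 -m handwheel '[[[0,0,0],[0.01,0,0],1]]'
python3 -m handwheel '[[[0,0,0],[0.01,0,0],1]]'
python3 -m handwheel '[[[0,0,0],[0,0,0],1]]'
) | grep -e wrist_force: -e pos
```

```text
tool_pos: [0.5991, 0.0578, 0.0063]
wrist_force: [-1.6, -0.2, -1.1]
tool_pos: [0.5998, 0.0577, 0.0064]
wrist_force: [-1.5, -0.7, -1.2]
tool_pos: [0.5999, 0.0578, 0.0064]
wrist_force: [-2.3, 0.3, 0.2]
tool_pos: [0.6001, 0.0578, 0.0064]
wrist_force: [-4.7, 0.1, 0.9]
tool_pos: [0.6001, 0.0578, 0.0063]
wrist_force: [-4.7, -0.3, 0.5]
```

```bash
(python3 -m handwheel '[[[0,0,0],[0,0,0],1]]'
python3 -m handwheel '[[[0,0,0],[0,0,0],1]]'
python3 -m handwheel '[[[0,0,0],[0,0,0],1]]'
) | grep -e wrist_force: -e pos
```

```text
tool_pos: [0.6002, 0.0578, 0.0064]
wrist_force: [-5.0, -0.2, 1.5]
tool_pos: [0.6002, 0.0578, 0.0064]
wrist_force: [-5.3, 1.2, 2.2]
tool_pos: [0.6002, 0.0577, 0.0064]
wrist_force: [-5.1, -0.7, 2.1]
```

```bash
(python3 -m handwheel '[[[0,0,0],[0,0,0],0.4],[[0,0,0],[0,0,0],0.3],[[0,0,0],[0,0,0],0.3],[[0,0,0],[0,0,0],0.3]]'
python3 -m handwheel '[[[0,0,0],[0,0,0],0.2],[[0,0,0],[0,0,0],0.2],[[0,0,0],[0,0,0],0.2],[[0,0,0],[0,0,0],0.2]]'
)
cat > look2.py <<'E'
from h import *
import sys
p,d,K,E=snap("scene");cv2.imwrite(sys.argv[1],cv2.resize(p[140:260,220:360,::-1],None,fx=5,fy=5,interpolation=cv2.INTER_CUBIC))
E
python3 look2.py pics/s7.png
```

```text
time: 32.4
tool_pos: [0.6015, 0.0577, 0.0065]
ee_rot: [3.142, 0.001, -3.102]
wrist_force: [-0.3, -0.1, 0.2]
width: 0.0647
finger_force: 0.0
time: 32.8
tool_pos: [0.6009, 0.0577, 0.0062]
ee_rot: [3.141, 0.0, -3.102]
wrist_force: [0.2, 0.6, 0.1]
width: 0.075
finger_force: 0.0
```

View pics/s7.png

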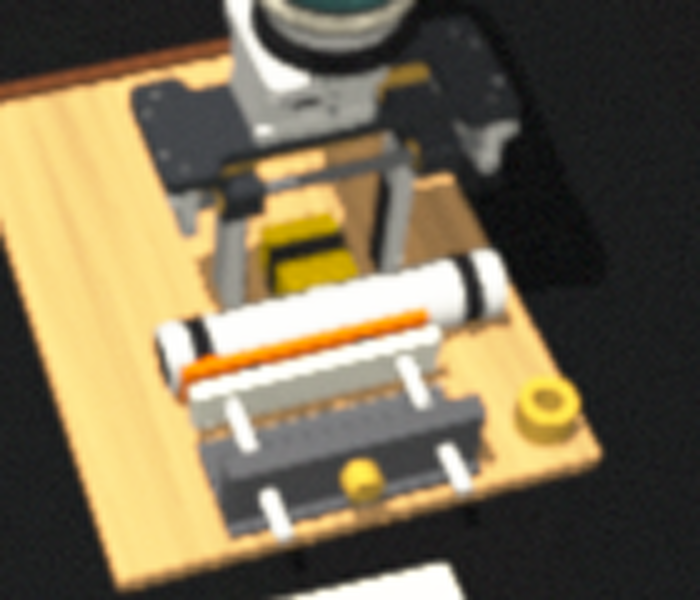

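The chock sits squarely behind the middle of the tube, at crop px (305, 255), with the fingers open and clear of it, and the tube on the pad. Lift away and hand in.

```bash
(python3 -m handwheel '[[[0,0,0],[0,0,0.1],0.2],[[0,0,0],[0,0,0.3],0.2],[[0,0,0],[0,0,0.4],0.2],[[0,0,0],[0,0,0.4],0.2],[[0,0,0],[0,0,0.4],0.2]]'
python3 -m handwheel '[[[0,0,0],[-0.1,0,0.3],0.2],[[0,0,0],[0,0,0],0.2],[[0,0,0],[0,0,0],0.2]]') | grep -e time -e pos -e wrist
python3 - <<'E'
from h import *
for n in("scene","top"):
    p,d,K,E=snap(n);W=cloud(d,K,E);X,Y,Z=np.moveaxis(W,-1,0);h=cv2.cvtColor(p,cv2.COLOR_RGB2HSV).astype(int)
    m=(X>.57)&(X<.67)&(Y>-.06)&(Y<.18)&(Z>.036)&(Z<.052)&(h[...,1]<60)&(h[...,2]>120);q=W[m]
    print(n,"tube",cv2.minAreaRect((q[:,:2]*1000).astype(np.float32)))
    m=(X>.53)&(X<.64)&(Y>0)&(Y<.12)&(Z>.03)&(Z<.05)&(h[...,0]>20)&(h[...,0]<35)&(h[...,1]>120);q=W[m]
    if len(q)>3: print("chock",cv2.minAreaRect((q[:,:2]*1000).astype(np.float32)))
E
python3 -c "
from bench import robot; print(robot.close_job())"
```

```text
time: 33.35
tool_pos: [0.6013, 0.0578, 0.0886]
wrist_force: [0.5, -0.0, -0.2]
time: 33.65
tool_pos: [0.5958, 0.0578, 0.1016]
wrist_force: [-0.5, 0.4, -0.5]
scene tube ((647.4938354492188, 59.38922882080078), (41.52945327758789, 179.69866943359375), 3.1472368240356445)
chock ((600.4864501953125, 58.760162353515625), (40.031471252441406, 45.628421783447266), 89.22537231445312)
top tube ((657.66357421875, -30.35466766357422), (0.0, 0.0), 0.0)
chock ((579.2649536132812, 58.95244216918945), (29.083404541015625, 3.470848321914673), 89.40215301513672)
the job is handed in; nothing more can be done
None
```

The job is handed in at 33.8 s: the tube was held on the pad at about 3–5 N for roughly a second (5.2 N was the highest reading). The chock was then slid up behind the tube's middle and let go, with an estimated 2.6 N on the tube just before release. After release I checked the contact only in the camera picture.

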